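# Sweep a spares case shut and lock it

## Robot

A 6-joint arm with a two-finger parallel gripper is mounted at the origin on a cart in front of the work surface, level with it; the furniture and walls round the work are solid. World frame = base frame: x ahead of the robot, y to its left, z up, the work surface at z = 0. Lengths are in m, angles in rad, forces in N, time in s.
With the tool pointing down it reaches from about 0.425 to 1.125 m from the base axis. Payload 14.9 kg.
Tool frame: the origin (TCP) lies between the finger pads; the fingertips stand 25 mm ahead of it and the grasp point (between the pads) lies 6 mm ahead of it; z points along the fingers, y is the line along which they close (so a half turn about z gives the same grasp; the last joint's range is limited). The gripper opens to 91 mm and grips with 3 to 60 N. Pads are 32 mm wide; open, the fingers measure 118 mm over their backs; the gripper's body (76 mm by 178 mm) begins 60 mm behind the grasp point.
Start: joints at [1.177, 0.379, 1.734, -0, 1.028, -0.033], TCP at [0.247, 0.655, 0.211] pointing down, gripper open.
Joint ranges: [-2.77, 2.77], [-0.74, 2.19], [0, 2.66], [-1.06, 4.2], [0.31, 2.87], [-3.08, 3.08]. Speed limits (rad/s): [1.89, 1.89, 2.39, 3.14, 3.14, 3.14].

## Interface

Orientations are given as [roll, pitch, yaw] about the fixed x, y, z axes, in that order (R = Rz(yaw) Ry(pitch) Rx(roll)).
In Python, from workcell import manip, eoat, readout, eyes, spot_in, cut_out gives the robot as it stands. Calls block until the motion is done:
- manip.movep(position, orientation): joint-space move of the TCP to a pose.
- manip.move_linear(position, velocity=0.15, rot=None, guard=None): straight line of the TCP; rot=None keeps the orientation; velocity is the mean speed in m/s. With guard (N) it stops when the force on the tool has changed by that much, and returns True; else False.
- manip.move_j(angles): joint-space move.
- eoat.open_gripper() and eoat.grab(effort=None): open the fingers fully, or close them until they stop; effort is the grip in N (None keeps the last).
- manip.pause(seconds).
- manip.solve_ik(position, orientation): joint angles nearest the present ones, or None.
- readout.observe(): the state.
- eyes.capture(name): name is "side" or "top" or "wrist"; returns a dict with "pixels" (384x512x3 uint8, red, green, blue), "depth" (384x512 float32, m along the optical axis (not along the pixel's ray), 0 where there is no reading), "camera_matrix" (3x3 intrinsics, pixels), "R" (3x3) and "t" (3): a world point X has camera coordinates R X + t. Camera axes: x right, y down, z forward; pixel columns grow to the right and rows downward; lengths in m; the calibration is good to about 2 mm. A picture is of the moment at which its call begins.
A pose or a line that the arm cannot do raises manip.PlanningError and nothing moves.
- manip.hand_in(): hands the job in; it is judged then, once.
Trained networks look in a picture, given as the dict that the camera call returned (one of the last four; its "shot" number tells which), for a name from the list of things; names that differ only in an ending like _2 or _b are one class to them, and where a whole thing is asked for, a point or a joint stands for the part that bears it (a point fixed in the world has none). Each returns a list of dicts, best first, with "conf" (0 to 1); they miss things now and then, are a little off and sometimes report something else, mostly with a low value. They report only what shows in the picture. A call takes as long as a camera call.
- spot_in(picture, name): "position" ([column, row] as shares, 0 to 1, of the picture: columns of its width, rows of its height, amid what is visible of it).
- cut_out(picture, name): "pixels" (384x512 bool, what is visible of it) and "position" ([column, row] as shares, 0 to 1, of the picture: columns of its width, rows of its height, amid what is visible of it).
The state is a dict: "time_s": time; "joints": joint angles; "qd": joint speeds; "tau": joint torques, N m; "ee_pos": TCP position; "ee_rot": TCP orientation; "wrist_force": force on the tool from outside, world axes, zero at the start; "torque": the same for the moment, N m; "finger_gap": finger opening in m; "finger_force": force on a finger pad.
Only numpy, scipy, OpenCV 4.12 (cv2) and the standard library are available. Lean on these libraries where they do the work, as an engineer would, in place of code of your own. Each camera call takes 0.05 s, during which the arm holds its last target. There are 200 camera calls.

## Task

The blue spares case has to go back on the rack, so shut it. Run the fingertips lightly along the row from the lug end, sweeping the four lids over one after the other the way they fold, and press them down flush; then push the orange thumb lug along the front edge as far as it goes, so that the hooks slide over the lid tabs. Nothing needs gripping: do not lift, tip or shove the case or lean on it hard, and leave the jars, the stamp and the tape beside it where they are.

Things in the scene. Friction and masses are not known exactly. Their poses are not given: they have to be found in the camera images.
- spares_case: Dark blue plastic case, a row of four compartments, loose on the table, about 1.6 kg. Body 92 mm (x) by 236 mm (y, along the row) by 38 mm high; origin at the centre of its underside, z up. Its front (-x, the orange slide side) looks to the robot at yaw 0. With the lids shut its top is flat at 42.5 mm. It slides if pushed sideways with more than about 6 N.
- lid_1 (a joint): Angle (rad) of lid 1, at the lug (+y) end: 0 flush shut, 1.57 upright, 1.8 its stop. White frame, clear window, 84 (case x) x 54 x 4 mm. Hinge axis along case x at y = +114.0, z = 40.5 mm; the lid folds shut towards -y and then covers y = +114.0 to +60.0 mm. Stiff hinge (0.01 N m): it stays where left and must be pressed flush. A tab near its free end sticks out 12 mm in front.
- lid_2 (a joint): Angle (rad) of lid 2, second from the lug end: 0 flush shut, 1.57 upright, 1.8 its stop. White frame, clear window, 84 (case x) x 54 x 4 mm. Hinge axis along case x at y = +56.5, z = 40.5 mm; the lid folds shut towards -y and then covers y = +56.5 to +2.5 mm. Stiff hinge (0.01 N m): it stays where left and must be pressed flush. A tab near its free end sticks out 12 mm in front.
- lid_3 (a joint): Angle (rad) of lid 3, third from the lug end: 0 flush shut, 1.57 upright, 1.8 its stop. White frame, clear window, 84 (case x) x 54 x 4 mm. Hinge axis along case x at y = -1.0, z = 40.5 mm; the lid folds shut towards -y and then covers y = -1.0 to -55.0 mm. Stiff hinge (0.01 N m): it stays where left and must be pressed flush. A tab near its free end sticks out 12 mm in front.
- lid_4 (a joint): Angle (rad) of lid 4, at the -y end: 0 flush shut, 1.57 upright, 1.8 its stop. White frame, clear window, 84 (case x) x 54 x 4 mm. Hinge axis along case x at y = -58.5, z = 40.5 mm; the lid folds shut towards -y and then covers y = -58.5 to -112.5 mm. Stiff hinge (0.01 N m): it stays where left and must be pressed flush. A tab near its free end sticks out 12 mm in front.
- lid_1_edge (a point): Point on the upper face of lid 1, on its centre line, 46 mm from its hinge and 8 mm from its free edge; it moves with the lid. Shut, it lies 42.5 mm above the table.
- lid_2_edge (a point): Point on the upper face of lid 2, on its centre line, 46 mm from its hinge and 8 mm from its free edge; it moves with the lid. Shut, it lies 42.5 mm above the table.
- lid_3_edge (a point): Point on the upper face of lid 3, on its centre line, 46 mm from its hinge and 8 mm from its free edge; it moves with the lid. Shut, it lies 42.5 mm above the table.
- lid_4_edge (a point): Point on the upper face of lid 4, on its centre line, 46 mm from its hinge and 8 mm from its free edge; it moves with the lid. Shut, it lies 42.5 mm above the table.
- lock_slide (a joint): Travel (m) of the orange lock slide on the case's front: 0 unlocked, 0.016 locked at its stop; moves towards the case's -y, takes about 1.5 N and stays where left. Its four hooks then lie 2 mm over the tabs of the shut lids; a lid left a few mm up may block them, one left open is missed. Hooks reach 48.5 mm high, only in the strip x = -57 to -49 mm of the case, in front of the lids.
- lock_lug (a point): Centre of the face to push on the slide's orange thumb lug, the face looking to the case's +y; it moves with the slide. The lug, 24 (case x) x 18 x 26 mm high, stands out in front of the case at its +y end, 14 to 40 mm above the table. Unlocked, this point lies at (-69, 118, 27) mm in the case's frame. Push towards the case's -y.
- honey_jar_a: Small jar with grey-green lid and dark seal strip, 63 mm across, 75 mm high, standing to the left of the case; origin at the centre of its underside. Leave alone.
- honey_jar_b: Second such jar, 63 mm across, 75 mm high; origin at the centre of its underside. Leave alone.
- stamp: Stamp with brown wooden handle standing on its plate, 43 x 54 x 83 mm high, to the right of the case; origin at the centre of its underside. Leave alone.
- tape_roll: Roll of cream masking tape lying flat, 104 mm across, 25 mm high; origin at the centre of its underside. Leave alone.

How it is judged:
On the way, in this order (a step that is already met when the one before it is completed fails the run):
1. lid 1, counted from the lug end, has been swept over (below 0.5 rad) (value of joint lid_1 below 0.5 rad), for 0.05 s.
2. lid 2, counted from the lug end, has been swept over (below 0.5 rad) (value of joint lid_2 below 0.5 rad), for 0.05 s.
3. lid 3, counted from the lug end, has been swept over (below 0.5 rad) (value of joint lid_3 below 0.5 rad), for 0.05 s.
4. lid 4, counted from the lug end, has been swept over (below 0.5 rad) (value of joint lid_4 below 0.5 rad), for 0.05 s.
5. the lock slide is home (14 mm or more) with all four lids flush (below 0.06 rad) (value of joint lock_slide above 0.014 m and value of joint each of lid_1, lid_2, lid_3, lid_4 below 0.06 rad), for 0.2 s.
At the end, for the whole second after the job is handed in: All four lids are flush (each below 0.06 rad) and the lock slide is home (14 of its 16 mm or more), so that its hooks lie over the lid tabs; the case stands flat within 40 mm of where it was, at rest; jars, stamp and tape are upright and within 20 mm of where they were (all of step 5 and distance of spares_case from where it was at the start of the episode below 0.04 m and height (world z) of spares_case below 0.004 m and angle between spares_case's own z axis and vertical below 0.05 rad and linear speed of spares_case below 0.01 m/s and distance of each of honey_jar_a, honey_jar_b, stamp, tape_roll from where it was at the start of the episode below 0.02 m and angle between each of honey_jar_a, honey_jar_b, stamp, tape_roll's own z axis and vertical below 0.15 rad); the robot touches nothing.
It fails at once if the case is lifted (more than 10 mm) or tipped (more than 0.12 rad) (height (world z) of spares_case above 0.01 m or angle between spares_case's own z axis and vertical above 0.12 rad).
It fails at once if the case is shoved more than 40 mm away (distance of spares_case from where it was at the start of the episode above 0.04 m).
It fails at once if the case or its lids are pressed with more than 40 N (contact force between the arm and spares_case above 40 N).
It fails at once if a jar, the stamp or the tape is knocked over or moved more than 20 mm (not (distance of honey_jar_a from where it was at the start of the episode below 0.02 m and angle between honey_jar_a's own z axis and vertical below 0.15 rad) or not (distance of honey_jar_b from where it was at the start of the episode below 0.02 m and angle between honey_jar_b's own z axis and vertical below 0.15 rad) or not (distance of stamp from where it was at the start of the episode below 0.02 m and angle between stamp's own z axis and vertical below 0.15 rad) or not (distance of tape_roll from where it was at the start of the episode below 0.02 m and angle between tape_roll's own z axis and vertical below 0.15 rad)).
It also fails if it takes over 64 s, if anything falls off the work surface, if the arm or the gripper's body presses on something with over 40 N, if the wrist force passes 120 N, or if a joint passes its speed limit or range.

## Working session

There is one attempt and no reset: what is moved stays moved. The work goes in short steps, each a Python script; the robot and the scene stay as the last script left them, time stands still between calls to the robot, and variables do not carry over. Pictures are saved under pics/ and viewed, at most 10 in all, crops included, and the job is handed in when it is done.

```bash
mkdir -p pics
cat > h.py <<'E'
from workcell import manip, eoat, readout, eyes, spot_in, cut_out
import numpy as np, cv2
def save(p,f): cv2.imwrite('pics/'+f,cv2.cvtColor(p["pixels"],cv2.COLOR_RGB2BGR))
def cloud(p):
    d=p["depth"];K=p["camera_matrix"];v,u=np.mgrid[:384,:512]
    c=np.stack([(u-K[0,2])/K[0,0]*d,(v-K[1,2])/K[1,1]*d,d],-1)
    return (c-p["t"])@p["R"]
E
python3 - <<'E'
from h import *
ims=[]
for n in("top","side"):
    p=eyes.capture(n);ims.append(p);X=cloud(p)
    print(n,(-p["R"].T@p["t"]).round(2))
    for k in("spares_case","lid_1","lock_lug","honey_jar_a","stamp","tape_roll"):
        for r in cut_out(p,k)[:5]:
            m=r["pixels"]&(p["depth"]>0);
            if m.sum(): print(k,round(r["conf"],2),(np.array(r["position"])*[512,384]).round(),np.median(X[m],0).round(3),np.percentile(X[m],2,0).round(3),np.percentile(X[m],98,0).round(3))
    save(p,n+'.png')
    np.savez(n+'.npz',**{k:p[k] for k in("pixels","depth","camera_matrix","R","t")})
print(readout.observe()["time_s"])
E
```

```text
top [0.39 0.03 1.04]
spares_case 0.87 [267. 203.] [ 0.539 -0.015  0.022] [ 0.486 -0.135 -0.001] [0.591 0.096 0.093]
lid_1 0.58 [274. 201.] [ 0.541 -0.028  0.07 ] [ 0.496 -0.037  0.041] [ 0.584 -0.019  0.093]
lid_1 0.53 [293. 198.] [ 0.545 -0.084  0.071] [ 0.5   -0.103  0.001] [ 0.583 -0.078  0.094]
lid_1 0.5 [226. 199.] [0.546 0.09  0.067] [0.505 0.083 0.004] [0.583 0.099 0.095]
lid_1 0.28 [267. 201.] [ 0.539 -0.018  0.022] [ 0.485 -0.135 -0.001] [0.592 0.095 0.093]
lock_lug 0.75 [367. 175.] [ 0.622 -0.291  0.027] [ 0.604 -0.333 -0.   ] [ 0.649 -0.281  0.083]
lock_lug 0.73 [250. 220.] [0.491 0.025 0.035] [ 0.471 -0.097  0.022] [0.499 0.098 0.05 ]
honey_jar_a 0.72 [134. 165.] [0.624 0.345 0.071] [ 0.599  0.322 -0.001] [0.665 0.385 0.076]
honey_jar_a 0.62 [132. 211.] [0.502 0.344 0.071] [0.476 0.321 0.013] [0.532 0.377 0.077]
stamp 0.71 [368. 174.] [ 0.621 -0.291  0.027] [ 0.603 -0.308  0.007] [ 0.648 -0.281  0.083]
tape_roll 0.6 [135. 251.] [0.406 0.313 0.023] [ 0.365  0.26  -0.   ] [0.457 0.358 0.027]
side [ 0.27 -0.68  0.69]
spares_case 0.84 [269. 213.] [ 0.534 -0.035  0.041] [ 0.48
[... 584 characters left out ...]
 [0.488 0.006 0.035] [ 0.468 -0.106  0.001] [0.497 0.096 0.05 ]
lock_lug 0.29 [279. 217.] [ 0.541 -0.084  0.071] [ 0.5   -0.091  0.044] [ 0.58  -0.079  0.094]
honey_jar_a 0.84 [216. 145.] [0.497 0.33  0.054] [0.474 0.32  0.005] [0.527 0.376 0.076]
honey_jar_a 0.68 [250. 139.] [0.621 0.331 0.051] [0.598 0.32  0.004] [0.65  0.371 0.076]
honey_jar_a 0.28 [278. 219.] [ 0.539 -0.084  0.068] [ 0.495 -0.091  0.029] [ 0.581 -0.021  0.094]
stamp 0.66 [352. 285.] [ 0.62  -0.303  0.03 ] [ 0.603 -0.312  0.004] [ 0.646 -0.287  0.083]
stamp 0.57 [263. 190.] [0.544 0.038 0.069] [0.501 0.034 0.04 ] [0.585 0.045 0.095]
tape_roll 0.86 [198. 169.] [0.411 0.298 0.02 ] [0.363 0.259 0.   ] [0.458 0.356 0.027]
0.7
```

Run:
```python
import numpy as np,cv2
out=[]
for n in("top","side"):
    p=dict(np.load(n+'.npz'));
    from h import cloud
    X=cloud(p); P=p["pixels"].astype(int)
    box=(X[...,0]>.44)&(X[...,0]<.64)&(X[...,1]>-.2)&(X[...,1]<.16)&(p["depth"]>0)
    rim=box&(X[...,2]>.033)&(X[...,2]<.042)
    blue=rim&(P[...,2]>P[...,0]+25)
    r=cv2.minAreaRect(X[blue][:,:2].astype(np.float32)*1000);print(n,'blue',blue.sum(),r)
    org=box&(P[...,0]>P[...,2]+80)&(X[...,2]>.01)
    print('orange',np.percentile(X[org],[1,50,99],0).round(3).tolist())
    lug=org&(X[...,0]<.478); print('lug',lug.sum(),np.percentile(X[lug],[1,50,99],0).round(3).tolist())
    lid=box&(X[...,2]>.055)
    for yc in(.088,.038,-.028,-.084):
        q=X[lid&(abs(X[...,1]-yc)<.02)]
        f=np.polyfit(q[:,0],q[:,1],1); g=np.polyfit(q[:,2],q[:,1]-f[0]*(q[:,0]-.54),1)
        print(yc,len(q),'yaw',f[0].round(3),'x',np.percentile(q[:,0],[2,98]).round(3),'y@z.0405',np.polyval(g,.0405).round(4),'slope',g[0].round(2),q[:,2].max().round(3))
    r0,r1,c0,c1=(120,290,200,340) if n=='top' else (130,270,200,330)
    out.append(cv2.resize(cv2.cvtColor(p["pixels"][r0:r1,c0:c1],cv2.COLOR_RGB2BGR),(400,480)))
cv2.imwrite('pics/crop.png',np.hstack(out))
```

```text
top blue 203 ((538.4491577148438, -19.639549255371094), (236.06895446777344, 105.58493041992188), 87.19136810302734)
orange [[0.472, -0.099, 0.01], [0.531, 0.009, 0.029], [0.579, 0.098, 0.05]]
lug 25 [[0.469, 0.081, 0.035], [0.474, 0.089, 0.039], [0.477, 0.098, 0.043]]
0.088 94 yaw -0.04 x [0.499 0.588] y@z.0405 0.0962 slope -0.19 0.097
0.038 86 yaw -0.046 x [0.496 0.585] y@z.0405 0.0353 slope 0.1 0.097
-0.028 198 yaw -0.034 x [0.493 0.584] y@z.0405 -0.0196 slope -0.29 0.095
-0.084 178 yaw -0.034 x [0.492 0.582] y@z.0405 -0.0766 slope -0.2 0.098
side blue 122 ((535.5906982421875, -25.865982055664062), (226.10302734375, 104.91021728515625), 88.00050354003906)
orange [[0.469, -0.107, 0.011], [0.488, 0.018, 0.035], [0.549, 0.096, 0.051]]
lug 34 [[0.468, 0.08, 0.018], [0.473, 0.084, 0.037], [0.477, 0.096, 0.043]]
0.088 299 yaw -0.039 x [0.499 0.588] y@z.0405 0.0943 slope -0.18 0.096
0.038 375 yaw -0.041 x [0.496 0.585] y@z.0405 0.037 slope 0.05 0.096
-0.028 280 yaw -0.039 x [0.494 0.583] y@z.0405 -0.0211 slope -0.3 0.095
-0.084 325 yaw -0.041 x [0.493 0.58 ] y@z.0405 -0.0784 slope -0.2 0.096
```

View pics/crop.png

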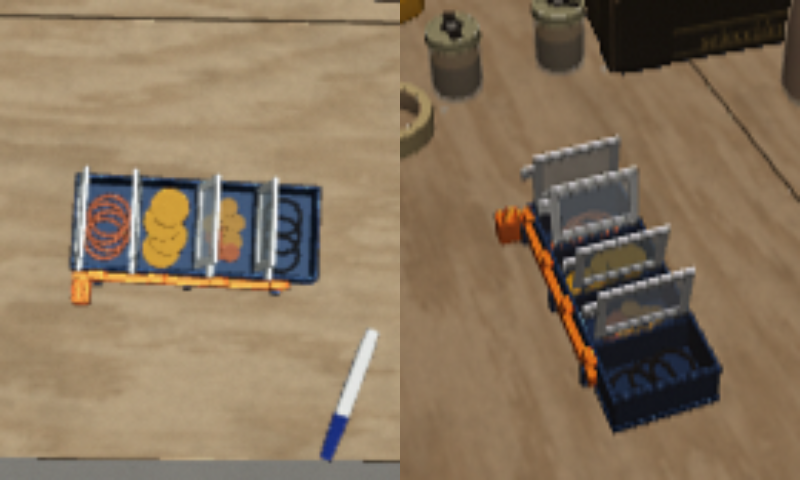

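View pics/side.png

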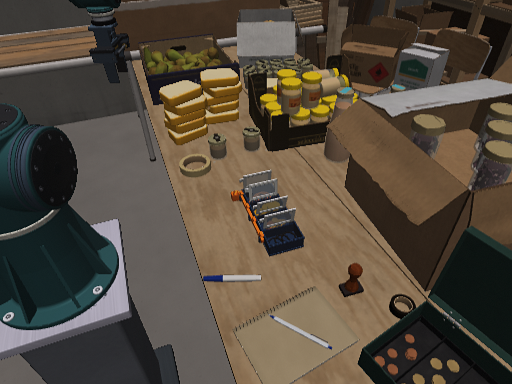

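```bash
cat >> h.py <<'E'
YAW=-0.041; C=np.array([.539,-.0193]); ROT=[np.pi,0,YAW+np.pi/2]
HINGE=[.114,.0565,-.001,-.0585]
def P(x,y,ztip):
    c,s=np.cos(YAW),np.sin(YAW); q=C+[c*x-s*y,s*x+c*y]
    return [q[0],q[1],ztip+.025]
def sweep(i,r=.042,half=.016):
    h=HINGE[i]
    manip.move_linear(P(0,h+.025+half,.0405+r),velocity=.12)
    for th in(1.5,1.1,.7,.35,.1):
        e=(h-r*np.cos(th)+.002*np.sin(th), .0405+r*np.sin(th)+.002*np.cos(th))
        if manip.move_linear(P(0,e[0]+half,e[1]),velocity=.05,guard=6): print('guard at',i,th); break
    g=manip.move_linear(P(0,h-r+half,.039),velocity=.015,guard=6)
    o=readout.observe(); print(i,g,'tip z',round(o["ee_pos"][2]-.025,4),np.round(o["wrist_force"],1),round(o["time_s"],1))
    manip.move_linear(P(0,h-r+half+.005,.075),velocity=.12)
E
python3 - <<'E'
from h import *
o=readout.observe();print(o["ee_rot"],o["wrist_force"])
q=[manip.solve_ik(P(0,.17,.15),[np.pi,0,YAW+s*np.pi/2]) for s in(1,-1)];print(q)
s=min((k for k in(0,1) if q[k] is not None),key=lambda k:abs(q[k][5]));ROT[2]=YAW+(1,-1)[s]*np.pi/2
print(ROT)
eoat.grab(5)
manip.movep(P(0,.17,.15),ROT)
print(readout.observe()["finger_gap"],readout.observe()["time_s"])
sweep(0)
p=eyes.capture("side");save(p,'s1.png')
cv2.imwrite('pics/s1.png',cv2.resize(cv2.cvtColor(p["pixels"][60:280,150:370],cv2.COLOR_RGB2BGR),(590,590)))
E
```

```text
[3.14156951e+00 3.80278331e-06 2.78077666e+00] [ 0.36409879 -0.08633886  1.31919971]
[array([ 2.27921825e-01,  2.19347412e-01,  2.02542579e+00, -4.44089210e-16,
        8.96819448e-01,  2.68921825e-01]), array([ 2.27921825e-01,  2.19347412e-01,  2.02542579e+00, -4.44089210e-16,
        8.96819448e-01, -2.87267083e+00])]
[3.141592653589793, 0, 1.5297963267948966]
0.00031475215262296853 4.1667
guard at 0 0.35
0 True tip z 0.0658 [-4.2 -1.4 12.4] 7.1
```

View pics/s1.png

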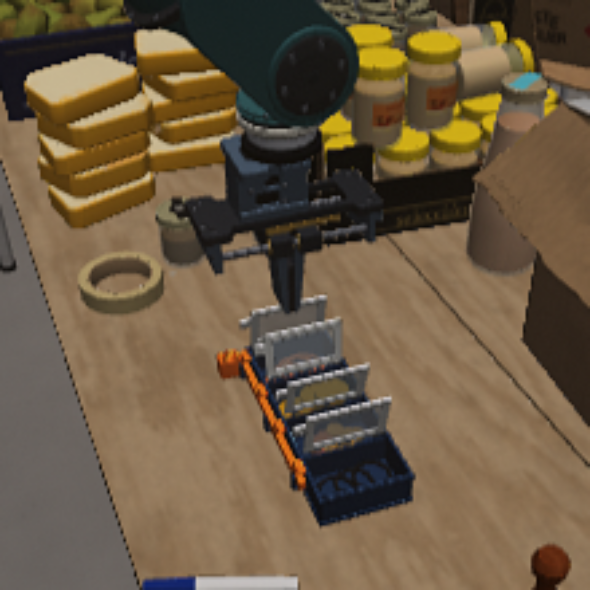

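Run:
```python
from h import *
o=readout.observe();print(o["ee_pos"],o["ee_rot"],o["wrist_force"],P(0,.114-.026+.005,.075))
p=eyes.capture("side");X=cloud(p)
b=(p["depth"]>0)&(X[...,0]>.49)&(X[...,0]<.6)&(X[...,2]>.03)&(X[...,2]<.13)
Y=X[b]
for y in np.arange(-.1,.14,.005):
    q=Y[(Y[:,1]>=y)&(Y[:,1]<y+.005)]
    if len(q): print(round(y,3),len(q),np.percentile(q[:,2],[5,50,95]).round(3),np.percentile(q[:,0],[5,95]).round(3))
cv2.imwrite('pics/s2.png',cv2.resize(cv2.cvtColor(p["pixels"][140:260,210:330],cv2.COLOR_RGB2BGR),(590,590),interpolation=cv2.INTER_CUBIC))
```

```text
[0.54297003 0.07358435 0.10002448] [3.14040802e+00 3.33343063e-05 1.52985534e+00] [ 0.12810237 -0.33823101  0.16146385] [np.float64(0.542811931814285), np.float64(0.07362184444921036), 0.1]
-0.1 9 [0.033 0.038 0.045] [0.492 0.586]
-0.095 20 [0.034 0.089 0.095] [0.533 0.584]
-0.09 160 [0.065 0.085 0.094] [0.5  0.58]
-0.085 224 [0.039 0.06  0.079] [0.5   0.579]
-0.08 86 [0.031 0.039 0.052] [0.5   0.578]
-0.075 8 [0.032 0.033 0.038] [0.492 0.525]
-0.07 5 [0.034 0.038 0.039] [0.493 0.498]
-0.065 6 [0.033 0.035 0.038] [0.49  0.497]
-0.06 4 [0.034 0.036 0.037] [0.492 0.497]
-0.055 6 [0.033 0.036 0.047] [0.491 0.498]
-0.05 4 [0.035 0.038 0.04 ] [0.492 0.498]
-0.045 9 [0.032 0.036 0.075] [0.491 0.549]
-0.04 67 [0.057 0.09  0.094] [0.501 0.582]
-0.035 120 [0.067 0.079 0.092] [0.497 0.58 ]
-0.03 108 [0.047 0.062 0.073] [0.501 0.582]
-0.025 110 [0.031 0.045 0.057] [0.502 0.582]
-0.02 29 [0.03  0.033 0.04 ] [0.497 0.571]
-0.015 3 [0.032 0.035 0.035] [0.492 0.579]
-0.01 5 [0.033 0.035 0.036] [0.491 0.499]
-0.005 4 [0.034 0.036 0.037] [0.492 0.5  ]
0.0 5 [0.032 0.035 0.038] [0.492 0.499]
0.005 7 [0.034 0.037 0.049] [0.491 0.501]
0.01 6 [0.034 0.038 0.049] [0.492 0.5  ]
0.015 6 [0.034 0.042 0.049] [0.491 0.498]
0.02 7 [0.035 0.038 0.048] [0.491 0.501]
0.025 2 [0.037 0.038 0.039] [0.505 0.586]
0.03 46 [0.035 0.048 0.065] [0.515 0.588]
0.035 415 [0.033 0.066 0.093] [0.506 0.585]
0.04 99 [0.032 0.081 0.095] [0.495 0.557]
0.045 5 [0.032 0.034 0.036] [0.49  0.501]
0.05 8 [0.031 0.036 0.121] [0.491 0.535]
0.055 60 [0.033 0.115 0.128] [0.494 0.549]
0.06 9 [0.033 0.038 0.127] [0.493 0.538]
0.065 8 [0.034 0.045 0.123] [0.491 0.532]
0.07 13 [0.032 0.039 0.121] [0.492 0.532]
0.075 13 [0.035 0.042 0.117] [0.491 0.532]
0.08 74 [0.046 0.09  0.101] [0.504 0.587]
0.085 157 [0.059 0.074 0.089] [0.502 0.585]
0.09 65 [0.044 0.058 0.073] [0.497 0.57 ]
0.095 7 [0.035 0.038 0.045] [0.497 0.509]
```

View pics/s2.png

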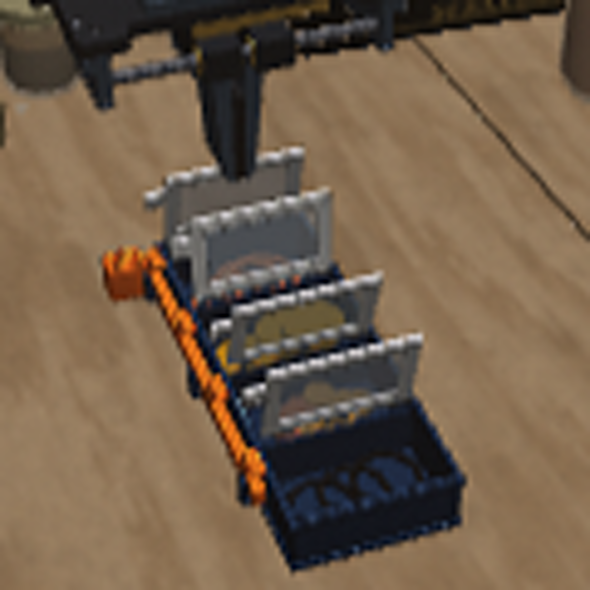

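Run:
```python
from h import *
h=.114
y0=.093
manip.move_linear(P(0,y0,.115),velocity=.1)
manip.move_linear(P(0,h+.045,.115),velocity=.15)
manip.move_linear(P(0,h+.045,.08),velocity=.1)
ims=[]
def shot():
    p=eyes.capture("side");o=readout.observe()
    print(np.round(o["ee_pos"],4),np.round(o["wrist_force"],1),round(o["time_s"],2))
    ims.append(cv2.resize(cv2.cvtColor(p["pixels"][140:220,215:315],cv2.COLOR_RGB2BGR),(395,295),interpolation=cv2.INTER_CUBIC))
shot()
for y in(.02,.008,-.006):
    g=manip.move_linear(P(0,h+y,.08),velocity=.04,guard=15);print(g);shot()
cv2.imwrite('pics/s3.png',np.vstack([np.hstack(ims[:2]),np.hstack(ims[2:])]))
```

```text
[0.5458 0.1394 0.1053] [0.2 0.2 0.6] 9.16
False
[0.5446 0.1147 0.105 ] [-0.2 -0.2  0.4] 9.98
False
[0.544  0.1025 0.105 ] [ 0.4 -0.3  0.2] 10.48
False
[0.5435 0.0885 0.105 ] [-0.2  0.  -0.5] 11.03
```

View pics/s3.png

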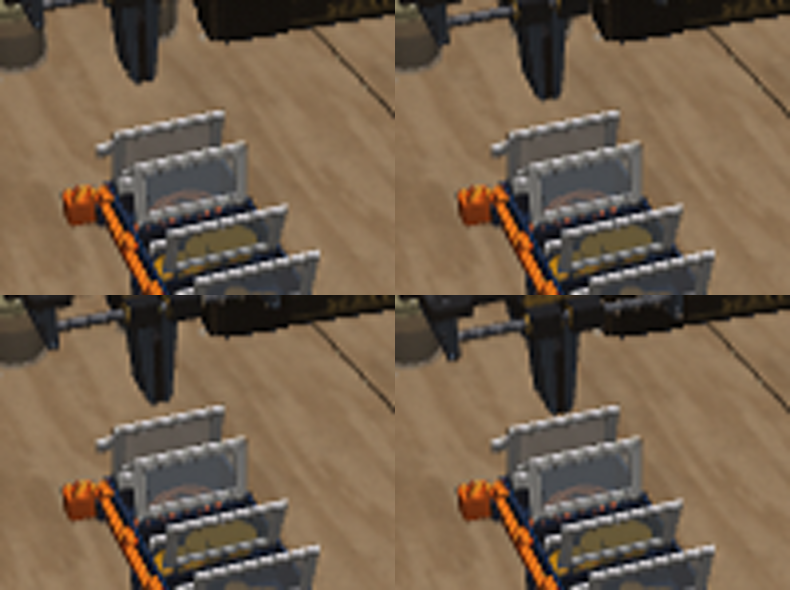

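Run:
```python
from h import *
for n in("side","top"):
    p=eyes.capture(n);X=cloud(p);G=p["pixels"].astype(int).sum(-1)
    b=(p["depth"]>0)&(abs(X[...,0]-.5435)<.05)&(abs(X[...,1]-.0885)<.05)&(X[...,2]>.06)&(X[...,2]<.2)&(G<260)
    Y=X[b];k=np.argsort(Y[:,2]);print(n,len(Y));print(Y[k][::max(1,len(Y)//25)].round(3).tolist())
print(readout.observe()["ee_pos"],readout.observe()["finger_gap"])
```

```text
side 480
[[0.509, 0.091, 0.06], [0.55, 0.039, 0.064], [0.518, 0.04, 0.069], [0.544, 0.039, 0.073], [0.509, 0.089, 0.076], [0.578, 0.086, 0.079], [0.548, 0.086, 0.081], [0.553, 0.085, 0.083], [0.542, 0.087, 0.085], [0.511, 0.085, 0.089], [0.534, 0.102, 0.116], [0.532, 0.081, 0.124], [0.538, 0.073, 0.13], [0.531, 0.078, 0.135], [0.549, 0.071, 0.142], [0.55, 0.072, 0.147], [0.539, 0.074, 0.152], [0.549, 0.071, 0.158], [0.546, 0.069, 0.163], [0.536, 0.073, 0.166], [0.536, 0.072, 0.173], [0.518, 0.099, 0.187], [0.545, 0.056, 0.193], [0.559, 0.051, 0.195], [0.514, 0.056, 0.197], [0.527, 0.052, 0.2]]
top 0
[]
[0.54343753 0.08868526 0.10500834] 0.0006066148772890923
```

```bash
sed -i 's/ztip+.025\]/ztip-.003]/; s/\[2\]-.025,4/[2]+.003,4/' h.py
python3 - <<'E'
from h import *
y=.114-.006
manip.move_linear(P(0,y,.118),velocity=.1)
manip.move_linear(P(0,.114+.045,.118),velocity=.15)
sweep(0)
p=eyes.capture("side")
cv2.imwrite('pics/s4.png',cv2.resize(cv2.cvtColor(p["pixels"][140:260,210:330],cv2.COLOR_RGB2BGR),(590,590),interpolation=cv2.INTER_CUBIC))
E
```

```text
0 True tip z 0.0429 [-2.7  0.4 11.1] 15.1
```

View pics/s4.png

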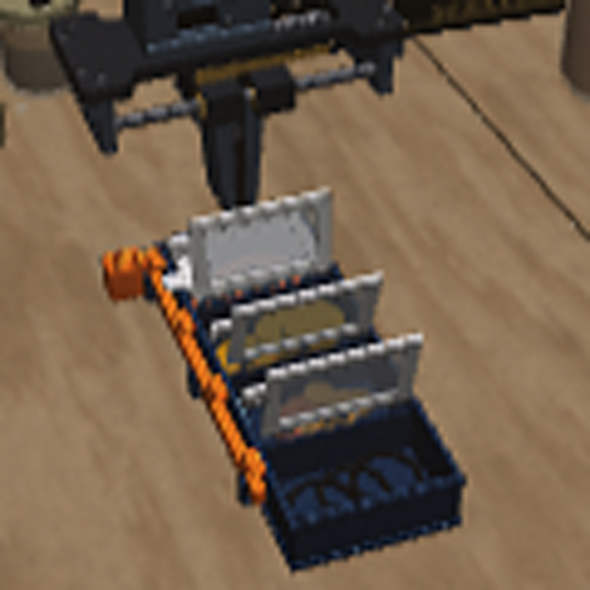

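The first lid lies flat and tip height agrees (42.9 mm). I'll do the other three the same way.

Run:
```python
from h import *
for i in(1,2,3): sweep(i)
manip.move_linear(P(0,-.08,.12),velocity=.2)
manip.move_linear(P(-.073,.16,.12),velocity=.25)
p=eyes.capture("side");X=cloud(p)
b=(p["depth"]>0)&(X[...,0]>.5)&(X[...,0]<.58)&(X[...,2]>.025)&(X[...,2]<.1);Y=X[b]
for y in np.arange(-.135,.1,.012):
    q=Y[(Y[:,1]>=y)&(Y[:,1]<y+.012)]
    if len(q): print(round(y,3),len(q),np.percentile(q[:,2],[5,50,95]).round(4))
cv2.imwrite('pics/s5.png',cv2.resize(cv2.cvtColor(p["pixels"][140:260,210:330],cv2.COLOR_RGB2BGR),(590,590),interpolation=cv2.INTER_CUBIC))
P8=p["pixels"].astype(int)
l=(p["depth"]>0)&(P8[...,0]>P8[...,2]+80)&(X[...,0]<.485)&(X[...,1]>.05)&(X[...,1]<.12)&(X[...,0]>.44)
print('lug',np.percentile(X[l],[2,50,98],0).round(3).tolist(),readout.observe()["time_s"])
```

```text
1 True tip z 0.0429 [-2.4  0.  11.3] 18.7
2 True tip z 0.0429 [-2.7  0.8 10.8] 22.1
3 True tip z 0.0429 [-2.8  1.  11.4] 25.6
-0.135 115 [0.0368 0.0423 0.0441]
-0.123 106 [0.0399 0.0419 0.0441]
-0.111 109 [0.0397 0.0419 0.0438]
-0.099 110 [0.0397 0.042  0.0452]
-0.087 89 [0.04   0.0424 0.0443]
-0.075 101 [0.0406 0.0425 0.0443]
-0.063 98 [0.0397 0.0419 0.0436]
-0.051 92 [0.04   0.0419 0.0438]
-0.039 96 [0.0402 0.0422 0.0449]
-0.027 84 [0.0397 0.0424 0.0446]
-0.015 90 [0.0398 0.0423 0.0443]
-0.003 82 [0.0395 0.0421 0.0443]
0.009 78 [0.04   0.042  0.0441]
0.021 84 [0.0392 0.0419 0.0443]
0.033 71 [0.0385 0.0428 0.0449]
0.045 75 [0.0397 0.0421 0.0446]
0.057 75 [0.0393 0.0416 0.0441]
0.069 74 [0.0387 0.042  0.0441]
0.081 73 [0.038  0.0426 0.0449]
0.093 19 [0.0351 0.0413 0.0442]
lug [[0.468, 0.079, 0.019], [0.476, 0.084, 0.037], [0.484, 0.098, 0.043]] 27.6333
```

View pics/s5.png

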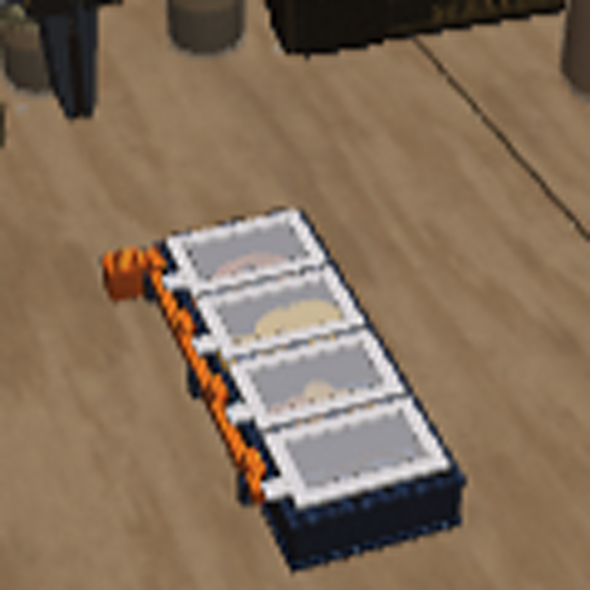

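All four lids are flat at about 42 mm, the case is where it was, and the tab row is clear. Next I'll push the lug.

```bash
cat > lug.py <<'E'
from h import *
import sys
def lug():
    p=eyes.capture("side");X=cloud(p);P8=p["pixels"].astype(int)
    l=(p["depth"]>0)&(P8[...,0]>P8[...,2]+80)&(X[...,0]<.480)&(X[...,1]>.03)&(X[...,1]<.12)&(X[...,0]>.44)
    print('lug y',np.percentile(X[l],[2,25,50,98],0)[:,1].round(4)); return p
E
python3 - <<'E'
from lug import *
lug()
manip.move_linear(P(-.073,.16,.022),velocity=.12)
manip.move_linear(P(-.073,.141,.022),velocity=.06)
g=manip.move_linear(P(-.073,.116,.022),velocity=.02,guard=4.5)
o=readout.observe();q=(np.array(o["ee_pos"])-P(-.073,.134,.022))
print(g,'travel past nominal contact',q.round(4),np.round(o["wrist_force"],1),o["time_s"])
p=lug()
cv2.imwrite('pics/s6.png',cv2.resize(cv2.cvtColor(p["pixels"][140:260,210:330],cv2.COLOR_RGB2BGR),(590,590),interpolation=cv2.INTER_CUBIC))
E
```

```text
lug y [0.0796 0.0822 0.0834 0.096 ]
True travel past nominal contact [-0.0008 -0.0148 -0.0002] [-0.1  0.   0. ] 30.1083
lug y [0.0645 0.0669 0.069  0.0822]
```

View pics/s6.png

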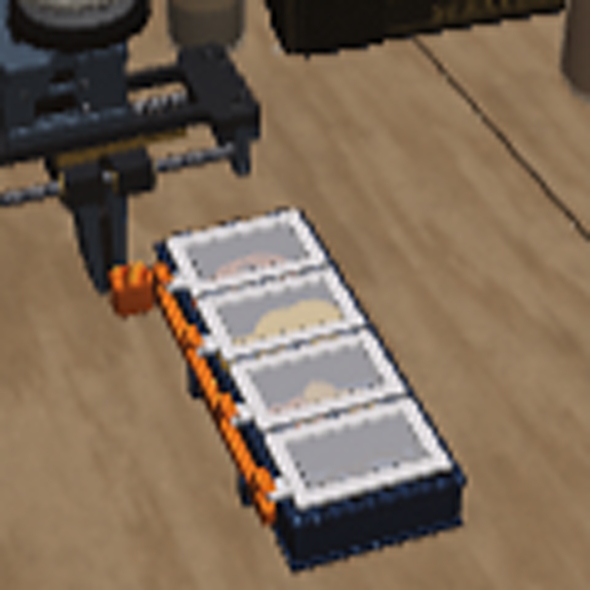

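The lug moved about 15 mm, and the hooks now cover the tabs. I'll nudge it once more to be sure it's on its stop, then back off.

Run:
```python
from lug import *
g=manip.move_linear(P(-.073,.1155,.022),velocity=.01,guard=5.5)
o=readout.observe();print(g,(np.array(o["ee_pos"])-P(-.073,.134,.022)).round(4),np.round(o["wrist_force"],1))
manip.move_linear(P(-.073,.16,.022),velocity=.08)
manip.move_linear(P(-.073,.18,.2),velocity=.2)
p=lug();X=cloud(p)
P8=p["pixels"].astype(int)
for k in range(4):
    y=C[1]+HINGE[k]-.03; b=(p["depth"]>0)&(abs(X[...,0]-.54)<.035)&(abs(X[...,1]-y)<.022)&(X[...,2]>.02)
    f=np.polyfit(X[b][:,1],X[b][:,2],1); print(k+1,f[0].round(3),np.median(X[b][:,2]).round(4))
m=(p["depth"]>0)&(P8.min(-1)>150)&(abs(X[...,2]-.042)<.006)&(abs(X[...,0]-.54)<.06)
r=cv2.minAreaRect((X[m][:,:2]*1000).astype(np.float32));print(r,readout.observe()["time_s"])
```

```text
True [-0.0011 -0.0151 -0.0004] [1.  2.7 0.5]
lug y [0.0656 0.0677 0.0693 0.0813]
1 -0.009 0.0421
2 0.006 0.042
3 -0.018 0.0419
4 -0.009 0.0419
((542.2933959960938, 245.14219665527344), (759.79736328125, 97.75145721435547), 89.29454803466797) 32.1417
```

Run:
```python
from lug import *
manip.move_linear(P(-.073,.16,.022),velocity=.2)
manip.move_linear(P(-.073,.123,.022),velocity=.08)
g=manip.move_linear(P(-.073,.114,.022),velocity=.012,guard=10)
o=readout.observe();print(g,(np.array(o["ee_pos"])-P(-.073,.134,.022)).round(4),np.round(o["wrist_force"],1))
manip.move_linear(P(-.073,.16,.022),velocity=.08)
manip.move_linear(P(-.073,.18,.2),velocity=.2)
p=lug();X=cloud(p);P8=p["pixels"].astype(int)
b=(p["depth"]>0)&(P8[...,0]>P8[...,2]+80)&(X[...,0]<.51)&(X[...,0]>.44)&(X[...,1]<.12)&(X[...,1]>-.16)&(X[...,2]>.01)
print('slide -y end',np.percentile(X[b][:,1],[0,2]).round(4))
d=(p["depth"]>0)&(abs(X[...,0]-.53)<.03)&(X[...,1]<-.1)&(X[...,1]>-.2)&(X[...,2]>.01); print('case -y end',np.percentile(X[d][:,1],[1,5]).round(4))
q=dict(np.load('side.npz'));X=cloud(q);d=(q["depth"]>0)&(abs(X[...,0]-.53)<.03)&(X[...,1]<-.1)&(X[...,1]>-.2)&(X[...,2]>.01); print('before',np.percentile(X[d][:,1],[1,5]).round(4))
P8=q["pixels"].astype(int);b=(q["depth"]>0)&(P8[...,0]>P8[...,2]+80)&(X[...,0]<.51)&(X[...,0]>.44)&(X[...,1]<.12)&(X[...,1]>-.16)&(X[...,2]>.01)
print('slide before',np.percentile(X[b][:,1],[0,2]).round(4),readout.observe()["time_s"])
```

```text
True [-0.0014 -0.0194 -0.0001] [-0.8  3.4  3. ]
lug y [0.0602 0.0634 0.0647 0.0775]
slide -y end [-0.127  -0.1246]
case -y end [-0.1428 -0.1419]
before [-0.1398 -0.1387]
slide before [-0.1072 -0.1059] 36.3333
```

```bash
python3 -c "
from h import *
print(manip.hand_in())"
```

```text
the job is handed in; nothing more can be done
None
```

I've handed the job in, but no verdict came back: all four lids measured flush before the last nudge on the lug, the slide is at its stop after about 16 mm, the case shifted about 3 mm, and the jars, stamp and tape weren't re-measured, though the arm kept clear of them.

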